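Feed the boom bar into the camera stand

TASK

On the repair bench, take the boom bar with the blue grip block from its rack and feed it, long end first and in line with the tube, through the guide tube of the low camera stand until its blue block is home against the tube's mouth. Let go so that it rests in the tube, and leave the bar with the orange block where it lies on its rack.

Things in the scene. Friction and masses are not known exactly. Their poses are not given: they have to be found in the camera images.
- bar_blue: The bar to feed: level steel rod, diameter 14, length 280, with a blue plastic block fixed on it (40 along the rod, 30 wide, 44 tall). Origin: centre of block, on the rod's axis. x axis along the rod to its long end, 220 ahead (last 15 taper to 6), roughly to the robot's left; the rod ends 60 behind. z up. 0.2 kg, centre of mass 43 ahead.
- bar_orange: The bar to leave alone: same as the blue one but with an orange block, lying beside it at much the same heading, 110 mm or more away; either may be the nearer to the robot.
- rack_blue: Fixed wooden rack on which the blue bar lies (the orange bar has one like it): base plate 190 x 66 x 12 mm. Origin on the table under the block's centre, x along the bar. The bar's axis lies 50 mm up; the block stands on a 20 mm wide rubber pad, the rod's front in an open-topped notch 130 mm ahead of the block's centre, cheeks 55 mm high. Lift the bar straight up.
- guide_mouth (a point): Centre of the mouth of the fixed level aluminium tube, 115 above the table, on a post; nothing above it. x axis from mouth into the tube, z up; the mouth looks to the robot's right. 110 long, open ended, bore 28, outside 36; the last 8 at the mouth flare to 36/44. The block can't enter: home, its face touches the mouth, 20 ahead of the bar's origin. Let go, the bar sinks up to 7 and stays. Sizes in mm.
Not all that is in view belongs to the job. Leave any green or pink look-alike of the part that bears guide_mouth alone.

How it is judged:
By the outcome, as a careful person would: the job done as asked, in the order asked, and still so for the second after the job is handed in, with the robot touching nothing.
It also fails if it takes over 48 s, if anything falls off the work surface, if the arm or the gripper's body presses on something with over 40 N, if the wrist force passes 120 N, or if a joint passes its speed limit or range.

ROBOT

A 7-joint arm with a two-finger parallel gripper is mounted at the origin on the work surface. World frame = base frame: x ahead of the robot, y to its left, z up, the work surface at z = 0. Lengths are in m, angles in degrees, forces in N, time in s.
With the tool pointing down it reaches from about 0.4 to 0.9 m from the base axis. Payload 5.5 kg.
Tool frame: the origin (TCP) lies at the very end of the fingers, on their centre line; the grasp point (between the pads) lies 19 mm behind it; z points along the fingers, y is the direction in which the jaws open and shut (so a half turn about z gives the same grasp; the last joint's range is limited). The gripper opens to 92 mm and grips with 3 to 60 N. Pads are 19 mm wide; open, the fingers measure 130 mm over their backs; the gripper's body (75 mm by 190 mm) begins 47 mm behind the grasp point.
Start: joints at [85.669, 28.699, -24.465, 88.831, 12.651, 65.22, -12.049], TCP at [0.216, -0.613, 0.227] pointing down, gripper open.
Joint ranges: [-164.97, 164.97], [-17.58, 116.51], [-87.97, 89.64], [11.32, 138.91], [-80.73, 260.73], [10.89, 115.49], [-147.41, 147.41]. Speed limits (degrees/s): [147.25, 147.25, 180, 180, 180, 180, 180].

INTERFACE

Orientations are given as [roll, pitch, yaw] about the fixed x, y, z axes, in that order (R = Rz(yaw) Ry(pitch) Rx(roll)).
In Python, from station import env gives the robot as it stands.
- The arm moves only by the tool step_arm, never from a script. Its argument "series" is a list of rows, each a list of 3 entries, a list of its own where there are three numbers: the turn, a rotation vector about the tool's x, y, z in rad, then the shift along the tool's x, y, z in mm, then the finger opening in mm, from 0 to 91.8. In form: [[[rx, ry, rz], [tx, ty, tz], grip], ...]. A call has 1 to 8 rows; each row shifts and turns the commanded pose from where the row before left it, along the tool's axes as they then stand; what a row does not reach is not made up. A row lasts 1/8 s, in which the tool goes at most 62.5 mm and 10.7 degrees, less where a joint would pass 70% of its speed; a pose out of reach is approached as far as the arm can. A call is refused whole if a number of a shift passes 62.5 or a number of a turn 0.188, either way. A call with a gripper value outside its range is refused whole. The fingers move at their own pace and stop on an object; the grip force is fixed at half the most. Time passes only in rows, so rows that do not move let the fingers close. It gives the time, the measured TCP pose, the force and the opening at its end, in the units of the state.
- env.observe(): the state, without advancing time (a new reading comes with each control period).
- env.capture(name): name is "scene" or "side" or "wrist"; returns a dict with "pixels" (480x640x3 uint8, blue, green, red), "camera_matrix" (3x3 intrinsics, pixels), "rvec" (rotation vector, rad) and "tvec" (3), from world to camera coordinates, as OpenCV has them. Camera axes: x right, y down, z forward; pixel columns grow to the right and rows downward; lengths in m; the calibration is good to about 2 mm. A picture is of the moment at which its call begins. There is no depth.
- env.hand_in(): hands the job in, once; it reports no verdict.
The state is a dict: "clock": time; "joint_positions": joint angles; "joint_vel": joint speeds; "tau": joint torques, N m; "ee_pos": TCP position; "orientation": TCP orientation; "contact_force": force on the tool from outside, world axes, zero at the start; "torque": the same for the moment, N m; "finger_gap": opening from 0.0 (shut) to 1.0 (fully open).
Only numpy, scipy, OpenCV 4.12 (cv2) and the standard library are available. Lean on these libraries where they do the work, as an engineer would, in place of code of your own. Each camera call takes 0.05 s, during which the arm holds its last target. There are 200 camera calls.

## Working session

There is one attempt and no reset: what is moved stays moved. The work goes in short steps, Python scripts to look and compute and a tool call to move; the robot and the scene stay as the last step left them, time stands still between calls to the robot, and variables do not carry over. Pictures are saved under pics/ and viewed, about 8 in all and at most 12, crops included, and the job is handed in when it is done.

Besides the shell and the picture viewer there is one more tool, called after "Call:" as name(argument=value, ...), one argument or row to a line, values as JSON. step_arm: Moves the arm, as the interface text tells. Its arguments: {"type":"object","properties":{"series":{"type":"array","items":{"type":"array"}}},"required":["series"]}

```bash
ls; mkdir -p pics; python3 - <<'E'
from station import env
import cv2
s=env.observe(); print(s)
a=env.capture("scene");b=env.capture("side")
cv2.imwrite("pics/scene0.png",a["pixels"]);cv2.imwrite("pics/side0.png",b["pixels"])
for k in (a,b): print(k["camera_matrix"],k["rvec"],k["tvec"])
E
```

```text
pics
{'clock': 0.0, 'joint_positions': array([ 85.66850912,  28.75325307, -24.45139628,  88.89180717,
        12.65139249,  65.21793238, -12.05032224]), 'joint_vel': array([-0.00321657, -0.08144331,  0.0284808 , -0.00580697,  0.01763992,
       -0.00171826, -0.01713557]), 'tau': array([ 8.43203252e-04, -5.66594768e+01, -5.81547439e+00, -2.79107898e+01,
       -6.85586524e-02,  3.09355720e-02,  1.70340859e-04]), 'ee_pos': array([ 0.21573816, -0.6124191 ,  0.22567898]), 'orientation': array([-1.79890328e+02, -2.67978410e-03,  1.94124171e+01]), 'contact_force': array([-0.10773402,  0.90737062, -0.77562482]), 'torque': array([ 0.00643622,  0.00397402, -0.01274441]), 'finger_gap': 1.002387623834723}
[[540.14818395   0.         328.19745308]
 [  0.         540.14818395 244.03781151]
 [  0.           0.           1.        ]] [ 0.92333162  2.56653365 -0.95388524] [ 0.22077645 -0.20056717  1.49104844]
[[623.58605242   0.         311.74578618]
 [  0.         623.58605242 241.15240211]
 [  0.           0.           1.        ]] [ 0.31328105 -2.87027086  1.08847363] [0.41874397 0.0389892  1.68097546]
```

View pics/scene0.png

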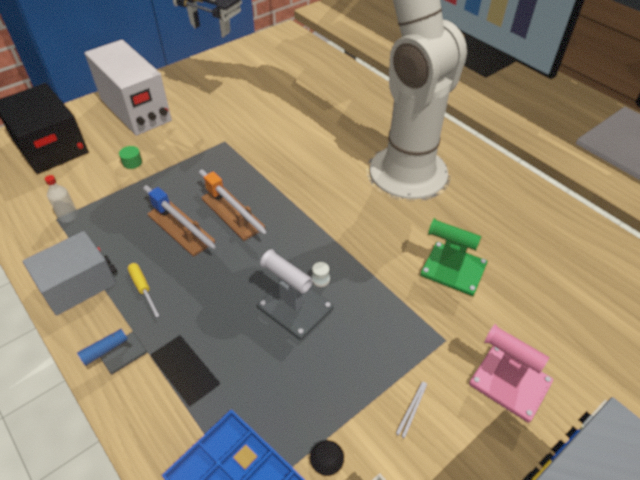

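View pics/side0.png

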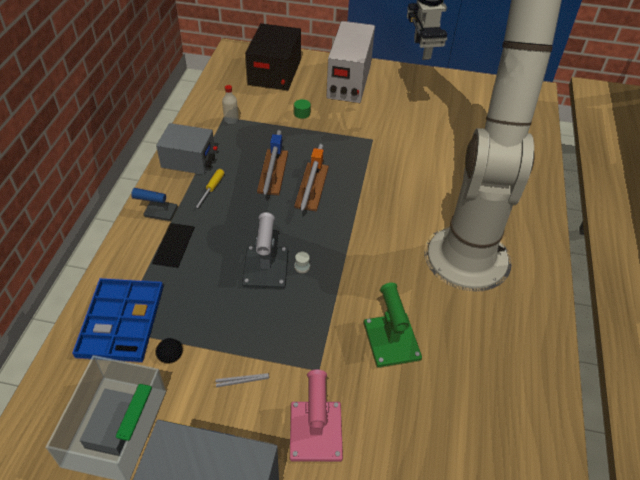

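The scene view shows the blue block at about (158,202) with its rod tip at (212,246), and the tube mouth at (266,260) with its far end at (308,286). In the side view the blue block is at (277,145) with the rod tip at (268,192), and the tube runs from (265,218) to (264,250). Orange is the bar nearer the robot.

```bash
cat > h.py <<'E'
import numpy as np, cv2
from station import env
class V:
    def __init__(s,name):
        d=env.capture(name); s.im=d["pixels"]; s.K=d["camera_matrix"]; s.R=cv2.Rodrigues(np.array(d["rvec"],float))[0]; s.t=np.array(d["tvec"],float).ravel()
        s.rv=np.array(d["rvec"],float); s.c=-s.R.T@s.t
    def ray(s,p):
        v=s.R.T@np.linalg.solve(s.K,[p[0],p[1],1.]); return v/np.linalg.norm(v)
    def onz(s,p,z):
        v=s.ray(p); return s.c+v*(z-s.c[2])/v[2]
    def proj(s,P): return cv2.projectPoints(np.array(P,float).reshape(-1,3),s.rv,s.t,s.K,None)[0][:,0]
    def mask(s,kind):
        h=cv2.cvtColor(s.im,cv2.COLOR_BGR2HSV).astype(int)
        if kind=="blue": return ((abs(h[...,0]-113)<12)&(h[...,1]>130)&(h[...,2]>60)).astype(np.uint8)
        return ((h[...,1]<45)&(h[...,2]>115)).astype(np.uint8)
def tri(a,pa,b,pb):
    u,v=a.ray(pa),b.ray(pb); st=np.linalg.lstsq(np.c_[u,-v],b.c-a.c,rcond=None)[0]
    A,B=a.c+u*st[0],b.c+v*st[1]; return (A+B)/2,np.linalg.norm(A-B)
E
python3 - <<'E'
from h import *
a,b=V("scene"),V("side")
for v,roi,n in ((a,(140,165,345,345),"scene"),(b,(225,120,340,300),"side")):
    x0,y0,x1,y1=roi
    for k in("blue","grey"):
        m=np.zeros(v.im.shape[:2],np.uint8); m[y0:y1,x0:x1]=v.mask(k)[y0:y1,x0:x1]
        N,L,S,C=cv2.connectedComponentsWithStats(m)
        for i in range(1,N):
            if S[i,4]>25:
                p=np.argwhere(L==i)[:,::-1].astype(np.float32); print(n,k,S[i],C[i].round(1),cv2.minAreaRect(p), cv2.boxPoints(cv2.minAreaRect(p)).round(1).tolist())
c=[]
for v,(x0,y0,x1,y1) in ((a,(140,165,345,345)),(b,(225,120,340,300))): c.append(cv2.resize(v.im[y0:y1,x0:x1],None,fx=2.4,fy=2.4,interpolation=cv2.INTER_CUBIC))
h=max(i.shape[0] for i in c); cv2.imwrite("pics/crop1.png",np.hstack([cv2.copyMakeBorder(i,0,h-i.shape[0],0,0,0) for i in c]))
print("blk",tri(a,(158,202),b,(277,145)),"mouth",tri(a,(266,260),b,(265,218)),"end",tri(a,(308,286),b,(264,250)))
E
```

```text
scene blue [149 188  19  24 246] [157.8 198. ] ((159.0, 199.0), (22.62741470336914, 15.55634880065918), 45.0) [[145.5, 196.5], [156.5, 185.5], [172.5, 201.5], [161.5, 212.5]]
scene grey [198 168  10  10  48] [202. 172.] ((202.0, 172.00001525878906), (7.0710673332214355, 7.071067810058594), 45.0) [[197.0, 172.0], [202.0, 167.0], [207.0, 172.0], [202.0, 177.0]]
scene grey [143 185  10   8  46] [147.  188.2] ((147.00001525878906, 187.49998474121094), (7.77817440032959, 6.363960266113281), 45.0) [[142.0, 187.0], [146.5, 182.5], [152.0, 188.0], [147.5, 192.5]]
scene grey [217 186  50  49 388] [241.9 210.6] ((241.43431091308594, 210.06936645507812), (67.20793914794922, 6.38074254989624), 43.451839447021484) [[214.8000030517578, 189.3000030517578], [219.1999969482422, 184.60000610351562], [268.0, 230.89999389648438], [263.6000061035156, 235.5]]
scene grey [162 201  54  48 409] [188.5 225. ] ((188.6659393310547, 224.81785583496094), (68.81096649169922, 7.244123458862305), 42.336997985839844) [[160.8000030517578, 204.3000030517578], [165.6999969482422, 199.0], [216.5, 245.3000030517578], [211
[... 2567 characters left out ...]
267.0, 254.0], [259.0, 254.0]]
side grey [295 252  14  12 125] [301.8 257.3] ((301.5, 257.5), (11.0, 13.0), 90.0) [[295.0, 252.0], [308.0, 252.0], [308.0, 263.0], [295.0, 263.0]]
side grey [296 265  13   7  60] [302.1 268.4] ((302.15521240234375, 268.362060546875), (5.730138778686523, 12.207686424255371), 85.2363510131836) [[295.79998779296875, 266.0], [308.0, 265.0], [308.5, 270.70001220703125], [296.29998779296875, 271.70001220703125]]
blk (array([ 0.60066594, -0.29224912,  0.03073981]), np.float64(8.65026536434913e-05)) mouth (array([0.53453054, 0.08945333, 0.11111098]), np.float64(0.0002826831955829491)) end (array([0.50871721, 0.1980134 , 0.11299152]), np.float64(0.0027632788189766704))
```

View pics/crop1.png

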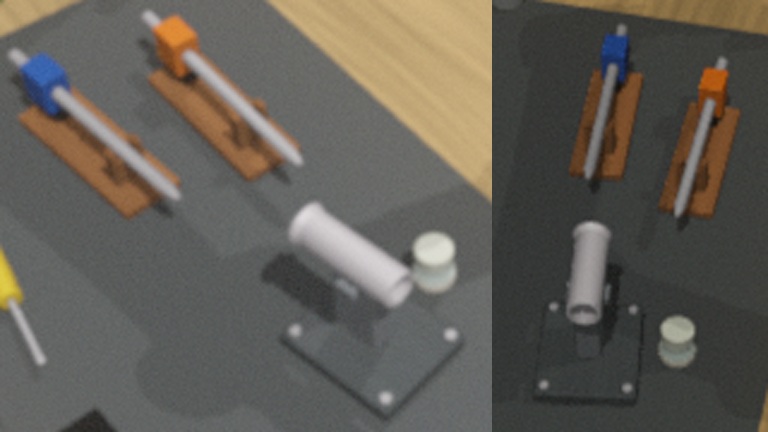

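The crop shows both bars on their racks. The blue rod runs from crop (15,55) to (178,193) in the scene half and from (622,30) to (590,175) in the side half. The tube mouth centre is at about (307,222) and (591,232), and the far end at (400,289) and (583,312). A white jar stands beside the tube on the robot's side.

```bash
python3 - <<'E'
from h import *
a,b=V("scene"),V("side")
S=lambda x,y:(140+x/2.4,165+y/2.4); D=lambda x,y:(225+(x-492)/2.4,120+y/2.4)
for n,p,q,z in (("back",(15,55),(622,30),.05),("front",(178,193),(590,175),.05),("mouth",(307,222),(591,232),.115),("far",(400,289),(583,312),.115)):
    print(n,tri(a,S(*p),b,D(*q)),a.onz(S(*p),z).round(4),b.onz(D(*q),z).round(4))
w=V("wrist"); print(w.c,w.R, w.K[0])
E
```

```text
back (array([ 0.60448305, -0.33808035,  0.04536234]), np.float64(0.003965178547144578)) [ 0.6053 -0.3358  0.05  ] [ 0.6027 -0.3294  0.05  ]
front (array([ 0.57509246, -0.06501677,  0.04743363]), np.float64(0.0022270571036210438)) [ 0.5755 -0.0643  0.05  ] [ 0.5743 -0.0609  0.05  ]
mouth (array([0.53052617, 0.09147648, 0.11865629]), np.float64(0.0009381358326967107)) [0.5292 0.0894 0.115 ] [0.5315 0.0875 0.115 ]
far (array([0.5109707 , 0.19727385, 0.11367597]), np.float64(0.00027310823235601)) [0.5115 0.1979 0.115 ] [0.5106 0.1985 0.115 ]
[ 0.2886074  -0.58757749  0.38580587] [[ 3.32116926e-01 -9.43238010e-01 -6.35855752e-04]
 [-9.03787925e-01 -3.18419209e-01  2.85966071e-01]
 [-2.69936536e-01 -9.43994936e-02 -9.58239533e-01]] [397.05334382   0.         322.97478371]
```

```bash
cat > plan.py <<'E'
import sys, numpy as np
from scipy.spatial.transform import Rotation as Ro
from station import env
def rows(target,yaw,n,frm=None):
    "n equal world steps to target (m), tool down at yaw; prints tool-frame rows (rad, mm)"
    s=env.observe(); p=np.array(s["ee_pos"]) if frm is None else np.array(frm[0])
    R=Ro.from_euler("xyz",s["orientation"] if frm is None else [180,0,frm[1]],degrees=True)
    G=Ro.from_euler("xyz",[180,0,yaw],degrees=True); dr=(R.inv()*G).as_rotvec()/n; d=(np.array(target)-p)/n*1000
    for i in range(n):
        print("[%s,%s]"%(dr.round(4).tolist(),R.inv().apply(d).round(1).tolist())); R=R*Ro.from_rotvec(dr)
E
python3 -c "
from plan import *
rows([.598,-.278,.28],96.2,12)"
```

```text
[[-0.0, -0.0, -0.1117],[39.3, -15.7, -4.5]]
[[-0.0, -0.0, -0.1117],[40.8, -11.3, -4.5]]
[[-0.0, -0.0, -0.1117],[41.8, -6.6, -4.5]]
[[-0.0, -0.0, -0.1117],[42.3, -1.9, -4.5]]
[[-0.0, -0.0, -0.1117],[42.2, 2.8, -4.5]]
[[-0.0, -0.0, -0.1117],[41.7, 7.5, -4.5]]
[[-0.0, -0.0, -0.1117],[40.6, 12.1, -4.5]]
[[-0.0, -0.0, -0.1117],[39.0, 16.5, -4.5]]
[[-0.0, -0.0, -0.1117],[36.9, 20.8, -4.5]]
[[-0.0, -0.0, -0.1117],[34.4, 24.7, -4.5]]
[[-0.0, -0.0, -0.1117],[31.4, 28.4, -4.5]]
[[-0.0, -0.0, -0.1117],[28.0, 31.7, -4.5]]
```

Call:
step_arm(
  series=[
    [[0,0,0],[0,0,-40],91.8],
    [[0,0,-0.11],[39.3,-15.7,-14],91.8],
    [[0,0,-0.11],[40.8,-11.3,0],91.8],
    [[0,0,-0.11],[41.8,-6.6,0],91.8],
    [[0,0,-0.11],[42.3,-1.9,0],91.8],
    [[0,0,-0.11],[42.2,2.8,0],91.8],
    [[0,0,-0.11],[41.7,7.5,0],91.8],
    [[0,0,-0.11],[40.6,12.1,0],91.8],
  ],
)

```text
clock: 1.35
ee_pos: [0.4416, -0.4157, 0.2796]
orientation: [-179.9, -0.0, 64.0]
contact_force: [0.3, -0.8, -0.1]
finger_gap: 0.999
```

Call:
step_arm(
  series=[
    [[0,0,-0.11],[39,16.5,0],91.8],
    [[0,0,-0.11],[36.9,20.8,0],91.8],
    [[0,0,-0.11],[34.4,24.7,0],91.8],
    [[0,0,-0.11],[31.4,28.4,0],91.8],
    [[0,0,-0.12],[28,31.7,0],91.8],
    [[0,0,0],[0,0,0],91.8],
    [[0,0,0],[0,0,0],91.8],
  ],
)

```text
clock: 2.22
ee_pos: [0.6009, -0.2806, 0.2796]
orientation: [-179.9, -0.0, 95.7]
contact_force: [-0.7, -1.2, -0.1]
finger_gap: 1.001
```

```bash
python3 - <<'E'
from h import *
s=env.observe();print(s["clock"],s["ee_pos"],s["orientation"],s["joint_positions"])
w=V("wrist");print(w.c,w.R[2]);cv2.imwrite("pics/w1.png",w.im)
print(w.proj([[.598,-.278,.05],[.604,-.338,.05],[.575,-.065,.05]]))
E
```

```text
2.225 [ 0.60088305 -0.28062846  0.27963466] [-1.79898893e+02 -3.29882056e-02  9.57381110e+01] [ 53.26357178  32.725065   -46.25412007  82.66912213  23.86761154
  74.83316264  11.04001215]
[ 0.59306921 -0.20403445  0.43911359] [ 0.02682186 -0.28425017 -0.95837489]
[[321.16568302 197.79273139]
 [321.22703607 255.27264818]
 [318.87893113 -54.50217625]]
```

View pics/w1.png

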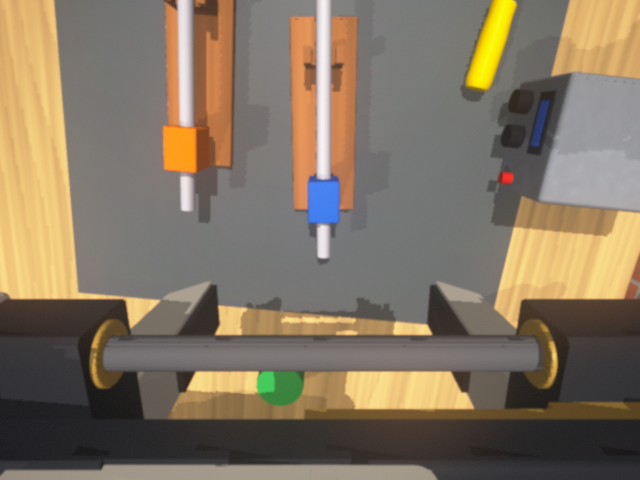

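The wrist view shows the blue block at (308–340, 178–222) with the rod's rear end at (323,257). The rod is vertical in the picture, which fits the estimate. Next I measure its axis.

```bash
python3 - <<'E'
from h import *
w=V("wrist")
m=w.mask("blue"); m[:150]=0;m[250:]=0;m[:,:280]=0;m[:,370:]=0
ys,xs=np.nonzero(m);print("block px",xs.min(),xs.max(),ys.min(),ys.max())
h=cv2.cvtColor(w.im,cv2.COLOR_BGR2HSV); g=((h[...,1]<60)&(h[...,2]>130))
pts=[]
for y in list(range(5,50,3))+list(range(80,170,3)):
    x=np.nonzero(g[y,300:350])[0]
    if len(x): pts.append((300+x.mean(),y,len(x)))
pts=np.array(pts)
P=np.array([w.onz(p[:2],.05) for p in pts]); 
f=np.polyfit(P[:,1],P[:,0],1); print("widths",pts[::6,2],"axis x at y:",[(y,np.polyval(f,y).round(4)) for y in(-.34,-.28,-.06)],"heading",90-np.degrees(np.arctan(f[0])))
col=g[225:275,318:328].any(1); e=225+np.nonzero(col)[0].max(); print("rear end",e,w.onz((323,e),.05))
# top face edges
h2=[ (w.onz((324,y),.072)) for y in (ys.min(),ys.max())]; print(h2)
E
```

```text
block px 308 339 175 221
widths [35. 16. 16. 14. 14. 14. 14. 14.] axis x at y: [(-0.34, np.float64(0.608)), (-0.28, np.float64(0.6011)), (-0.06, np.float64(0.5758))] heading 96.57514542864244
rear end 257 [ 0.60545594 -0.34120145  0.05      ]
[array([ 0.5978379 , -0.25380899,  0.072     ]), array([ 0.60213721, -0.29727391,  0.072     ])]
```

Call:
step_arm(
  series=[
    [[0,0,-0.012],[1.5,0,50],91.8],
    [[0,0,0],[0,0,50],91.8],
    [[0,0,0],[0,0,50],91.8],
    [[0,0,0],[0,0,50],91.8],
    [[0,0,0],[0,0,30],91.8],
    [[0,0,0],[0,0,18],91.8],
    [[0,0,0],[0,0,0],91.8],
  ],
)

```text
clock: 3.2
ee_pos: [0.5999, -0.2808, 0.0318]
orientation: [-179.9, -0.0, 96.2]
contact_force: [-0.4, -0.3, 0.1]
finger_gap: 1.002
```

Call:
step_arm(
  series=[
    [[0,0,0],[0,0,0],50],
    [[0,0,0],[0,0,0],30],
    [[0,0,0],[0,0,0],20],
    [[0,0,0],[0,0,0],20],
    [[0,0,0],[0,0,0],20],
    [[0,0,0],[0,0,0],20],
    [[0,0,0],[0,0,0],20],
  ],
)

```text
clock: 4.08
ee_pos: [0.601, -0.2803, 0.0327]
orientation: [-180.0, -0.0, 96.3]
contact_force: [-0.0, 0.1, 0.5]
finger_gap: 0.321
```

Call:
step_arm(
  series=[
    [[0,0,0],[0,0,-5],20],
    [[0,0,0],[0,0,-15],20],
    [[0,0,0],[0,0,-35],20],
    [[0,0,0],[0,0,-40],20],
    [[0,0,0],[0,0,-30],20],
    [[0,0,0],[0,0,-10],20],
    [[0,0,0],[0,0,0],20],
  ],
)

```text
clock: 4.95
ee_pos: [0.6011, -0.2804, 0.1683]
orientation: [180.0, 0.0, 96.3]
contact_force: [-0.1, 0.6, -3.3]
finger_gap: 0.325
```

```bash
python3 -c "
from plan import *
s=env.observe(); print(s['ee_pos'],s['orientation'],s['contact_force'],s['torque'],s['finger_gap'])
rows([.580,-.176,.150],100.2,4)"
```

```text
[ 0.60113178 -0.28040235  0.16826824] [1.79961864e+02 4.85347505e-02 9.63017111e+01] [-0.13356979  0.63215488 -3.29881711] [-0.10555218 -0.12161739 -0.05550206] 0.32523454153473863
[[0.0002, 0.0002, -0.017],[26.5, -2.4, 4.5]]
[[0.0002, 0.0002, -0.017],[26.6, -1.9, 4.5]]
[[0.0002, 0.0002, -0.017],[26.6, -1.5, 4.6]]
[[0.0002, 0.0002, -0.017],[26.6, -1.0, 4.6]]
```

Call:
step_arm(
  series=[
    [[0,0,-0.017],[26.5,-2.4,4.5],20],
    [[0,0,-0.017],[26.5,-1.9,4.5],20],
    [[0,0,-0.017],[26.5,-1.5,4.5],20],
    [[0,0,-0.017],[26.5,-1,4.5],20],
    [[0,0,0],[0,0,0],20],
    [[0,0,0],[0,0,0],20],
  ],
)

```text
clock: 5.7
ee_pos: [0.5798, -0.1766, 0.1493]
orientation: [-180.0, 0.0, 100.2]
contact_force: [-0.0, -0.5, -2.8]
finger_gap: 0.323
```

```bash
python3 - <<'E'
from h import *
s=env.observe();print(s["ee_pos"],s["orientation"])
a,b=V("scene"),V("side")
c=[]
for v,(x0,y0,x1,y1),f in ((a,(180,190,320,310),3.5),(b,(235,135,315,275),3.5)): c.append(cv2.resize(v.im[y0:y1,x0:x1],None,fx=f,fy=f,interpolation=cv2.INTER_CUBIC))
h=max(i.shape[0] for i in c); cv2.imwrite("pics/crop2.png",np.hstack([cv2.copyMakeBorder(i,0,h-i.shape[0],0,0,0) for i in c]))
E
```

```text
[ 0.57983866 -0.17661865  0.14928993] [-1.79963931e+02  2.08308624e-02  1.00187544e+02]
```

View pics/crop2.png

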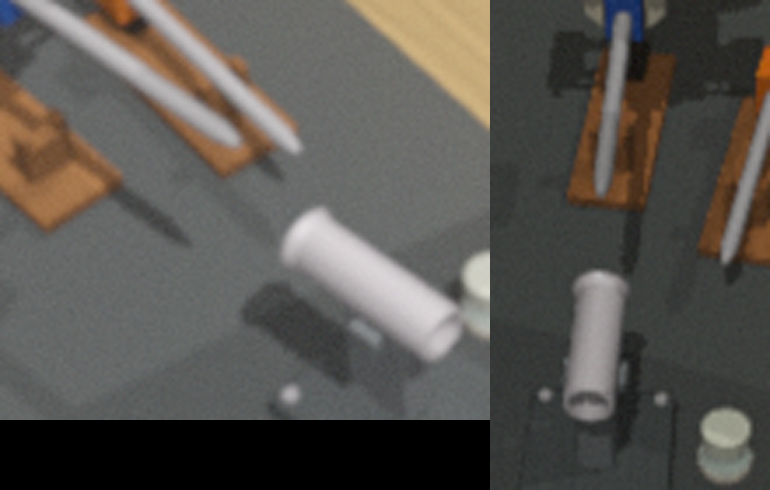

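In this crop (scale 3.5), the rod tip is at (236,143) in the scene half and (601,192) in the side half. The tube's mouth centre is at about (304,235) and (601,284), and its far end at (446,337) and (589,402).

```bash
python3 - <<'E'
from h import *
a,b=V("scene"),V("side"); f=3.5
S=lambda x,y:(180+x/f,190+y/f); D=lambda x,y:(235+(x-490)/f,135+y/f)
for n,p,q,z in (("tip",(236,143),(601,192),.168),("mouth",(304,235),(601,284),.115),("far",(446,337),(589,402),.115)):
    T,e=tri(a,S(*p),b,D(*q)); print(n,T.round(4),e.round(4),a.onz(S(*p),z).round(4),b.onz(D(*q),z).round(4))
# tube silhouette midlines by mask -> axis at z=.115
for v,n,lo,hi,r in ((a,"scene",(.525,.115),(.515,.175),0),(b,"side",(.525,.115),(.515,.175),0)):
    g=v.mask("grey"); out=[]
    for t in np.linspace(0,1,13):
        x,y=np.array(lo)+t*(np.array(hi)-np.array(lo)); c=v.proj([x,y,.115])[0]; d=v.proj([x-.002,y+.011,.115])[0]-c; nrm=np.array([-d[1],d[0]])/np.linalg.norm(d)
        k=np.arange(-16,16.1,.25); val=cv2.remap(cv2.cvtColor(v.im,cv2.COLOR_BGR2GRAY),(c[0]+k*nrm[0])[None].astype(np.float32),(c[1]+k*nrm[1])[None].astype(np.float32),cv2.INTER_LINEAR)[0].astype(float)
        on=val>110; i0=np.argmin(abs(k)); 
        if not on[i0]: continue
        l=i0
        while l>0 and on[l-1]: l-=1
        h=i0
        while h<len(k)-1 and on[h+1]: h+=1
        out.append([*v.onz(c+nrm*(k[l]+k[h])/2,.115)[:2],k[h]-k[l]])
    print(n,np.array(out).round(4).tolist())
s=env.observe();dr=np.radians(s["orientation"][2]);p=s["ee_pos"]+[0,0,.019];print("pred tip",p+.2195*np.array([np.cos(dr),np.sin(dr),0]))
E
```

```text
tip [0.5411 0.0397 0.1636] 0.0003 [0.543  0.0431 0.168 ] [0.5398 0.0442 0.168 ]
mouth [0.5305 0.0873 0.1162] 0.0012 [0.5303 0.0872 0.115 ] [0.5308 0.0854 0.115 ]
far [0.5104 0.1983 0.1136] 0.0026 [0.5117 0.2006 0.115 ] [0.5099 0.1979 0.115 ]
scene [[0.5239, 0.1145, 19.0], [0.5233, 0.1196, 18.75], [0.5225, 0.1246, 18.75], [0.5214, 0.1295, 19.0], [0.5208, 0.1346, 18.75], [0.52, 0.1396, 18.25], [0.5197, 0.1449, 18.25], [0.5189, 0.1499, 18.25], [0.5178, 0.1548, 18.5], [0.517, 0.1598, 18.5], [0.5161, 0.1648, 18.5], [0.5153, 0.1698, 18.5], [0.5145, 0.1748, 18.5]]
side [[0.526, 0.1151, 11.25], [0.5248, 0.1201, 11.5], [0.524, 0.1251, 11.5], [0.5231, 0.1301, 11.5], [0.5226, 0.1351, 11.75], [0.5218, 0.1401, 11.75], [0.5206, 0.1451, 11.5], [0.5198, 0.1501, 11.5], [0.519, 0.1551, 12.0], [0.5181, 0.1601, 12.0], [0.5176, 0.1651, 12.25], [0.5168, 0.1701, 11.75], [0.5159, 0.1751, 11.75]]
pred tip [0.54154668 0.03887475 0.16866984]
```

```bash
python3 -c "
from plan import *
rows([.5722,-.1766,.0997],99.2,3)"
```

```text
[[0.0, 0.0001, 0.0053],[0.7, -2.5, 16.7]]
[[0.0, 0.0001, 0.0053],[0.7, -2.5, 16.7]]
[[0.0, 0.0001, 0.0053],[0.6, -2.5, 16.7]]
```

Call:
step_arm(
  series=[
    [[0,0,0.005],[0.7,-2.5,16.5],20],
    [[0,0,0.005],[0.7,-2.5,16.5],20],
    [[0,0,0.006],[0.6,-2.5,16.5],20],
    [[0,0,0],[0,0,0],20],
    [[0,0,0],[0,0,0],20],
    [[0,0,0],[20,0,0],20],
    [[0,0,0],[15,0,0],20],
    [[0,0,0],[0,0,0],20],
  ],
)

```text
clock: 6.9
ee_pos: [0.5667, -0.1378, 0.1009]
orientation: [180.0, -0.0, 99.5]
contact_force: [0.3, -0.1, -2.3]
finger_gap: 0.325
```

```bash
python3 - <<'E'
from h import *
s=env.observe();print(s["ee_pos"],s["orientation"],s["contact_force"])
p=s["ee_pos"]; print("line x at y:",.5295+(.087-p[1])*.162)
a,b=V("scene"),V("side")
c=[]
for v,(x0,y0,x1,y1),f in ((a,(210,200,320,310),4),(b,(240,170,300,270),4)): c.append(cv2.resize(v.im[y0:y1,x0:x1],None,fx=f,fy=f,interpolation=cv2.INTER_CUBIC))
h=max(i.shape[0] for i in c); cv2.imwrite("pics/crop3.png",np.hstack([cv2.copyMakeBorder(i,0,h-i.shape[0],0,0,0) for i in c]))
E
```

```text
[ 0.56670086 -0.13780041  0.1008583 ] [ 1.79957369e+02 -3.17413403e-02  9.95330206e+01] [ 0.32586681 -0.08887952 -2.2940949 ]
line x at y: 0.565917667056506
```

View pics/crop3.png

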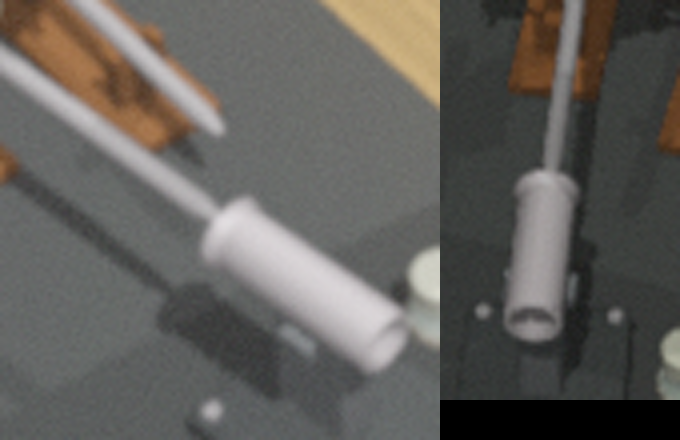

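The rod tip is at the mouth in both views. In the scene half the rod line looks about 2 px high relative to the tube axis, so I compute both axes as 3D lines before pushing in.

```bash
cat > ax.py <<'E'
from h import *
def mid(v,A,B,thr=110,W=14):
    g=cv2.cvtColor(v.im,cv2.COLOR_BGR2GRAY); out=[]
    pa,pb=v.proj([A,B]); d=(pb-pa)/np.linalg.norm(pb-pa); n=np.array([-d[1],d[0]]); k=np.arange(-W,W+.1,.2)
    for t in np.linspace(0,1,25):
        c=pa+t*(pb-pa); q=(c+k[:,None]*n).astype(np.float32)
        val=cv2.remap(g,q[None,:,0],q[None,:,1],cv2.INTER_LINEAR)[0].astype(float)
        on=val>thr; i0=np.argmin(abs(k)+100*~on)
        if abs(k[i0])>4: continue
        l=h=i0
        while l>0 and on[l-1]: l-=1
        while h<len(k)-1 and on[h+1]: h+=1
        out.append([*(c+n*(k[l]+k[h])/2),k[h]-k[l]])
    o=np.array(out); vx,vy,x,y=cv2.fitLine(o[:,:2].astype(np.float32),cv2.DIST_HUBER,0,.01,.01).ravel()
    print("  n",len(o),"width",np.median(o[:,2]).round(2))
    return np.array([x,y]),np.array([vx,vy])
def axis(a,b,A,B):
    N=[];D=[]
    for v in(a,b):
        p,d=mid(v,A,B); n=np.cross(v.ray(p),v.ray(p+50*d)); n/=np.linalg.norm(n); N.append(n);D.append(n@v.c)
    def at(y): return np.array([*np.linalg.solve(np.array(N)[:,[0,2]],np.array(D)-np.array(N)[:,1]*y)])
    return at
E
python3 - <<'E'
from ax import *
a,b=V("scene"),V("side")
T=axis(a,b,[.524,.12,.115],[.514,.178,.115]); R=axis(a,b,[.5465,-.02,.116],[.535,.055,.116])
for y in(-.12,0,.05,.09,.19): print(y,"tube xz",T(y).round(4),"rod xz",R(y).round(4))
s=env.observe();t=np.radians(s["orientation"][2]);print("TCP line x at .09",s["ee_pos"][0]+(.09-s["ee_pos"][1])/np.tan(t), "heading tube,rod",[90+np.degrees(np.arctan((f(.0)[0]-f(.1)[0])/.1)) for f in(T,R)])
E
```

```text
n 25 width 18.6
  n 25 width 11.8
  n 25 width 8.4
  n 25 width 2.8
-0.12 tube xz [0.5619 0.1203] rod xz [0.5608 0.1376]
0 tube xz [0.5431 0.1191] rod xz [0.5439 0.1252]
0.05 tube xz [0.5353 0.1186] rod xz [0.5368 0.12  ]
0.09 tube xz [0.529  0.1182] rod xz [0.5312 0.1158]
0.19 tube xz [0.5134 0.1172] rod xz [0.517  0.1055]
TCP line x at .09 0.5290007101708183 heading tube,rod [np.float64(98.88625646185571), np.float64(98.03785215752276)]
```

```bash
python3 - <<'E'
import ax
from ax import *
a,b=V("scene"),V("side")
from functools import partial
for th in(80,90,100):
    ax.mid=partial(mid,thr=th,W=9)
    R=axis(a,b,[.556,-.08,.118],[.5345,.055,.116]); print(th,[R(y).round(4).tolist() for y in(-.12,0,.09)])
E
```

```text
n 25 width 18.0
  n 25 width 4.8
80 [[0.5622, 0.1188], [0.5442, 0.1183], [0.5307, 0.118]]
  n 25 width 18.0
  n 25 width 4.4
90 [[0.5621, 0.1194], [0.5444, 0.1177], [0.5311, 0.1164]]
  n 25 width 13.2
  n 25 width 3.8
100 [[0.563, 0.1122], [0.544, 0.1213], [0.5298, 0.1281]]
```

Call:
step_arm(
  series=[
    [[0,0,0],[5,-1,1],20],
    [[0,0,0],[12,0,0],20],
    [[0,0,0],[12,0,0],20],
    [[0,0,0],[12,0,0],20],
    [[0,0,0],[12,0,0],20],
    [[0,0,0],[12,0,0],20],
    [[0,0,0],[0,0,0],20],
  ],
)

```text
clock: 8.07
ee_pos: [0.5551, -0.0752, 0.0994]
orientation: [180.0, -0.0, 99.4]
contact_force: [0.1, -0.6, -2.7]
finger_gap: 0.325
```

Call:
step_arm(
  series=[
    [[0,0,0],[15,0,0],20],
    [[0,0,0],[15,0,0],20],
    [[0,0,0],[15,0,0],20],
    [[0,0,0],[15,0,0],20],
    [[0,0,0],[15,0,0],20],
    [[0,0,0],[15,0,0],20],
    [[0,0,0],[0,0,0],20],
  ],
)

```text
clock: 8.95
ee_pos: [0.5404, 0.0139, 0.0994]
orientation: [180.0, -0.0, 99.4]
contact_force: [-0.9, -0.8, -3.0]
finger_gap: 0.324
```

Call:
step_arm(
  series=[
    [[0,0,0],[12,0,0],20],
    [[0,0,0],[12,0,0],20],
    [[0,0,0],[10,0,0],20],
    [[0,0,0],[8,0,0],20],
    [[0,0,0],[4,0,0],20],
    [[0,0,0],[0,0,0],20],
  ],
)

```text
clock: 9.7
ee_pos: [0.5332, 0.0576, 0.0993]
orientation: [180.0, 0.0, 99.3]
contact_force: [0.4, -0.0, -2.0]
finger_gap: 0.322
```

```bash
python3 - <<'E'
from h import *
s=env.observe();print(s["ee_pos"],s["orientation"],s["contact_force"],s["torque"])
w=V("wrist");cv2.imwrite("pics/w2.png",w.im); print(w.proj([[.5295,.0885,.115],[.5295,.0885,.137]]))
E
```

```text
[0.53319175 0.05755923 0.09925854] [1.79994684e+02 5.35616183e-03 9.93123688e+01] [ 0.38315894 -0.04651379 -1.9920866 ] [-0.1211586  -0.16728468 -0.02355332]
[[327.72614271 245.88687451]
 [328.50406339 266.40286097]]
```

View pics/w2.png

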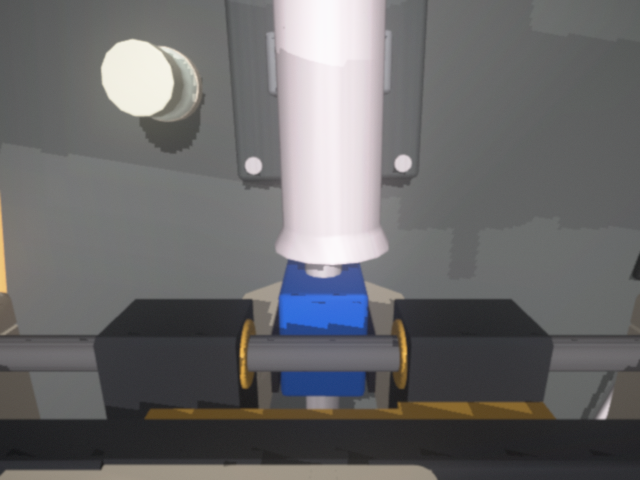

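The wrist view shows the block just short of the mouth (rim at row 258), with rod visible between them. The rod is centred at column 324 and the mouth at 332, about 3 mm of lateral offset. I shift 2 mm sideways and creep in.

Call:
step_arm(
  series=[
    [[0,0,0],[0,2,0],20],
    [[0,0,0],[3,0,0],20],
    [[0,0,0],[2,0,0],20],
    [[0,0,0],[1,0,0],20],
    [[0,0,0],[1,0,0],20],
    [[0,0,0],[1,0,0],20],
    [[0,0,0],[0,0,0],20],
  ],
)

```text
clock: 10.62
ee_pos: [0.5339, 0.0656, 0.0992]
orientation: [180.0, -0.0, 99.3]
contact_force: [-0.0, 0.3, -3.7]
finger_gap: 0.326
```

Call:
step_arm(
  series=[
    [[0,0,0],[1,0,0],20],
    [[0,0,0],[1,0,0],20],
    [[0,0,0],[0,0,0],20],
  ],
)

```text
clock: 11.0
ee_pos: [0.5336, 0.0671, 0.0992]
orientation: [-180.0, 0.0, 99.3]
contact_force: [-0.2, -1.6, -1.7]
finger_gap: 0.323
```

Call:
step_arm(
  series=[
    [[0,0,0],[1,0,0],20],
    [[0,0,0],[1,0,0],20],
    [[0,0,0],[0,0,0],20],
  ],
)

```text
clock: 11.38
ee_pos: [0.5336, 0.0671, 0.0993]
orientation: [-180.0, 0.2, 99.2]
contact_force: [0.2, -7.0, -0.1]
finger_gap: 0.322
```

Contact: y stopped at 0.0671 with −7 N along the tube. I lower the bar gently towards the bore floor, then release.

Call:
step_arm(
  series=[
    [[0,0,0],[0,0,1.5],20],
    [[0,0,0],[0,0,1.5],20],
    [[0,0,0],[0,0,1.5],20],
    [[0,0,0],[0,0,0],20],
  ],
)

```text
clock: 11.88
ee_pos: [0.534, 0.0671, 0.0949]
orientation: [180.0, 0.2, 99.2]
contact_force: [0.8, -6.6, -0.1]
finger_gap: 0.325
```

Call:
step_arm(
  series=[
    [[0,0,0],[0,0,1.5],20],
    [[0,0,0],[0,0,1],20],
    [[0,0,0],[0,0,0],20],
  ],
)

```text
clock: 12.25
ee_pos: [0.5341, 0.0672, 0.0925]
orientation: [180.0, 0.2, 99.2]
contact_force: [1.3, -7.1, 0.2]
finger_gap: 0.33
```

Call:
step_arm(
  series=[
    [[0,0,0],[0,0,0],31],
    [[0,0,0],[0,0,0],34],
    [[0,0,0],[0,0,0],40],
    [[0,0,0],[0,0,0],50],
    [[0,0,0],[0,0,0],60],
    [[0,0,0],[0,0,0],60],
  ],
)

```text
clock: 13.0
ee_pos: [0.5332, 0.0695, 0.0922]
orientation: [-180.0, -0.0, 99.3]
contact_force: [0.7, -0.1, -0.2]
finger_gap: 0.645
```

```bash
python3 - <<'E'
from h import *
s=env.observe();print(s["ee_pos"],s["orientation"],s["contact_force"],s["finger_gap"])
w=V("wrist");cv2.imwrite("pics/w3.png",w.im)
E
```

```text
[0.5332166  0.0695225  0.09222499] [-1.79999375e+02 -1.93528712e-03  9.92854707e+01] [ 0.74764585 -0.0975153  -0.20052452] 0.6453680547958438
```

View pics/w3.png

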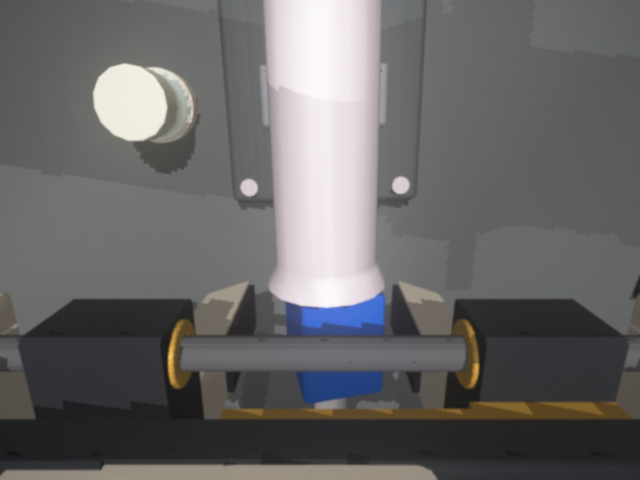

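The block sits against the mouth (rim at row 298), slightly yawed within the bore play, with both fingers clear of it. I retreat straight up.

Call:
step_arm(
  series=[
    [[0,0,0],[0,0,0],80],
    [[0,0,0],[0,0,0],80],
    [[0,0,0],[0,0,-20],80],
    [[0,0,0],[0,0,-40],80],
    [[0,0,0],[0,0,-50],80],
    [[0,0,0],[0,0,-50],80],
    [[0,0,0],[-40,0,-20],80],
    [[0,0,0],[-40,0,0],80],
  ],
)

```text
clock: 14.05
ee_pos: [0.5477, -0.0094, 0.2762]
orientation: [179.7, 0.1, 99.4]
contact_force: [1.5, 0.1, 0.7]
finger_gap: 0.872
```

Call:
step_arm(
  series=[
    [[0,0,0],[-40,0,0],80],
    [[0,0,0],[0,0,0],80],
    [[0,0,0],[0,0,0],80],
  ],
)

```text
clock: 14.42
ee_pos: [0.5526, -0.0482, 0.2732]
orientation: [179.9, -0.0, 99.3]
contact_force: [-0.5, 0.7, -0.3]
finger_gap: 0.871
```

```bash
python3 - <<'E'
from h import *
s=env.observe();print(s["ee_pos"],s["contact_force"])
a,b,w=V("scene"),V("side"),V("wrist")
c=[cv2.resize(a.im[160:340,140:360],None,fx=1.8,fy=1.8,interpolation=cv2.INTER_CUBIC),cv2.resize(b.im[120:300,215:345],None,fx=1.8,fy=1.8,interpolation=cv2.INTER_CUBIC)]
t=np.hstack(c); u=w.im[0:330,0:640]; u=cv2.resize(u,(t.shape[1],int(330*t.shape[1]/640)))[:275]
im=np.vstack([t,u]); print(im.shape); cv2.imwrite("pics/fin.png",im)
E
```

```text
[ 0.55256112 -0.04815395  0.27319835] [-0.53947851  0.74752183 -0.27300868]
(599, 630, 3)
```

View pics/fin.png

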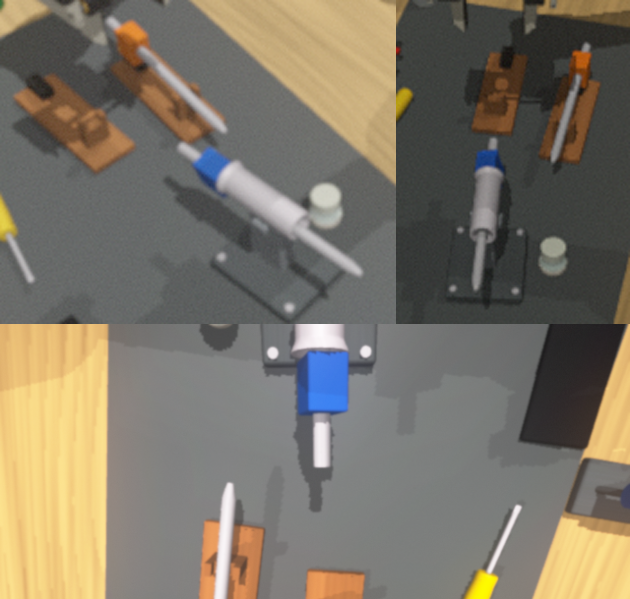

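The final picture shows the blue block abutting the mouth in all three views. The rod sticks out of the tube's far end, the orange bar is on its rack, and the gripper is clear.

```bash
python3 - <<'E'
from h import *
w=V("wrist"); m=w.mask("blue"); m[300:]=0; m[:,:280]=0; m[:,380:]=0; ys,xs=np.nonzero(m)
print("block rear/front top edge",w.onz((xs.mean(),ys.max()),.13)[:2],w.onz((xs.mean(),ys.min()),.13)[:2],"rows",ys.min(),ys.max())
print(env.observe()["clock"],env.hand_in())
E
```

```text
block rear/front top edge [0.54016214 0.04871168] [0.53336549 0.08875046] rows 28 91
the job is handed in; nothing more can be done
14.625 None
```

The blue bar is in the guide tube of the low camera stand, long end first, with its block against the mouth. I've handed the job in at 14.6 s of the 48 s allowed.

- **Pick-up:** I lifted the bar straight up off its rack, gripping it by the block.
- **Feeding:** I lined it up with the tube (heading about 99°) and pushed it in until it stopped. At that point the push force rose to about 7 N.
- **Release:** I lowered the bar about 7 mm, let go and backed away upwards.

**Last checks:**
- **Block home:** The block's front top edge measures y = 0.0888 m, against an estimated mouth at 0.0885 m. No gap shows in any of the three camera views.
- **Rest of the scene:** The rod sticks out of the tube's far end, the orange bar is on its rack, and the robot touches nothing.

**What disagreed:**
- **Yaw after release:** The bar turned a few degrees within the play of the bore.
- **Sideways position:** Before the final push, the wrist camera put the rod about 3 mm off the tube's centre, where the outer cameras had it nearly centred. I corrected 2 mm of that.
- **Rod height:** One fit of the rod's line before entry gave inconsistent heights because of shading. Repeating it with other brightness settings gave a level rod at two of the three, so I relied on those.

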